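# Hold the electrode tweezers at the marked 20 mm gap about a bean

### The arm

A 6-joint arm with a two-finger parallel gripper is mounted at the origin on the work surface. World frame = base frame: x ahead of the robot, y to its left, z up, the work surface at z = 0. Lengths are in m, angles in rad, forces in N, time in s.
With the tool pointing down it reaches from about 0.275 to 0.75 m from the base axis. Payload 10.2 kg.
Tool frame: the origin (TCP) lies midway between the tips of the shut fingers; the grasp point (between the pads) lies 19 mm behind it; z points along the fingers, x is the direction in which the jaws open and shut, and the axes are right-handed (so a half turn about z gives the same grasp; the last joint's range is limited). The gripper opens to 85 mm and grips with 20 to 120 N. Pads are 22 mm wide; open, the fingers measure 114 mm over their backs; the gripper's body (76 mm by 85 mm) begins 54 mm behind the grasp point. The pads swing forward as they close: fully open they stand 13 mm farther back than shut.
Start: joints at [1.054, 0.313, 1.498, -0, 1.331, -0.223], TCP at [0.152, 0.503, 0.231] pointing down, gripper open.
Joint ranges: [-2.94, 2.94], [-0.97, 2.17], [0.19, 2.56], [-1.23, 4.37], [0.02, 3.11], [-2.88, 2.88]. Speed limits (rad/s): [2.39, 2.39, 3.01, 3.14, 3.14, 3.14].

### API

Orientations are given as a unit quaternion [x, y, z, w].
In Python, from cell import sense, grab_frame, camera_params, finish_job, spot_in gives the robot as it stands.
- The arm moves only by the tool jog_arm, never from a script. Its arguments are lists of equal length, an entry for each row: "delta_pos": the shift along the tool's x, y, z in mm, a list of three; "turn": the turn about the tool's z in degrees. A call has 1 to 12 rows; each row is the pose to reach, as a shift and turn from the pose measured when the call began, along the tool's axes at that moment; what a row does not reach only later rows make up. A row lasts 1/10 s, in which the tool goes at most 50 mm and 8.59 degrees, less where a joint would pass 70% of its speed; a pose out of reach is approached as far as the arm can. A call with a gripper value outside its range is refused whole. "claw" is the opening, from -1 (shut) to 1 (fully open), so that 0 is half open, set as the call begins (left out, the last holds). The fingers move at their own pace and stop on an object; "newtons" is the grip in N (left out, the last holds). Time passes only in rows, so rows that repeat a pose let the fingers close. It gives the time, the measured TCP pose, the force and the opening at its end, in the units of the state.
- sense(): the state, without advancing time (a new reading comes with each control period).
- grab_frame(name): name is "scene" or "side" or "wrist"; returns (picture, depth): 400x640x3 uint8, red, green, blue; 400x640 float32, m along the optical axis (not along the pixel's ray), 0 where there is no reading.
- camera_params(name): a dict with "mtx" (3x3 intrinsics, pixels), "k1" (the pictures are not rectified: a ray, as slopes to the right and down, at radius r is drawn at 1 + k1 r^2 times it, then the intrinsics apply), "R" (3x3) and "t" (3): a world point X has camera coordinates R X + t. Camera axes: x right, y down, z forward; pixel columns grow to the right and rows downward; lengths in m; the calibration is good to about 2 mm. A picture is of the moment at which its call begins: read the wrist's pose just before it. camera_params takes no time and is no camera call; for the wrist camera it gives the pose at the moment of the call.
- finish_job(): hands the job in, once; it reports no verdict.
Trained networks look in the newest picture that a camera, given by its name, has taken for a name from the list of things; names that differ only in an ending like _2 or _b are one class to them, and where a whole thing is asked for, a point or a joint stands for the part that bears it (a point fixed in the world has none). Each returns a list of dicts, best first, with "p" (0 to 1); they miss things now and then, are a little off and sometimes report something else, mostly with a low value. They report only what shows in the picture. A call takes as long as a camera call.
- spot_in(camera, thing): "position" ([x, y, z] in m, in the coordinates of the camera as it stood for that picture, good to about 4 mm: the middle of the surface that is visible of it).
The state is a dict: "time": time; "qpos": joint angles; "joint_vel": joint speeds; "joint_torque": joint torques, N m; "tcp_pos": TCP position; "eef_rot": TCP orientation; "wrist_force": force on the tool from outside, world axes, zero at the start; "torque": the same for the moment, N m; "grip_width": finger opening in m.
Only numpy, scipy, OpenCV 4.12 (cv2) and the standard library are available. Lean on these libraries where they do the work, as an engineer would, in place of code of your own. Each camera call takes 0.05 s, during which the arm holds its last target. There are 200 camera calls.

### The job

Measure the bean in the open dish: take the electrode tweezers off their stand, bring their two disc electrodes down into the dish, one beside each long side of the bean at the middle of its length, level with it and touching neither bean nor dish, and squeeze the tweezers until the discs stand 20 mm apart with the bean midway between them (the long line of the tweezers' gap scale then meets the arm's outer edge). Finish while holding the tweezers there, level and steady at that gap, for the reading; do not put them down or let go. Do not shift the bean, its dish or anything else on the bench.

Things in the scene. Friction and masses are not known exactly. Their poses are not given: they have to be found in the camera images.
- tweezers: Electrode tweezers, 182 mm long, 82 g, lying level on their stand; cream meter handle with a screen at the rear (x -106 to -54 mm, 24 wide, 16 high), two flat steel arms sprung apart, ends bent down to disc electrodes. Origin: midway between the finger pads at the underside of the arms (9 mm high); x to the tips, y to the left arm, z up. Centre of mass within 5 mm of x = 0. Each arm pivots at x -70, y +-9.
- tweezers_grip (a point): Midway between the two ribbed black finger pads, where the tweezers are gripped, 4.5 mm above the arms' underside. Pads 36 mm along x, 14 mm high; about 39 mm across their outsides when free, 29 mm (and parallel) at the 20 mm disc gap. The gap changes about 2 mm per mm across the pads. The spring pushes back about 11 N at the 20 mm gap, in proportion to the squeeze, and reopens the arms.
- gap_mark (a point): Middle of the one full-width line on the white gap scale: a bar 7 mm wide, fixed on the right arm and lying across the top of both arms, 38 mm ahead of the grip, 11 mm above the arms' underside. The line meets the left arm's outer edge when the disc gap is 20 mm; the short lines are 5 mm of gap apart.
- disc_left (a point): Centre of the inner face of the left (+y) disc electrode: steel disc 10 mm in diameter, 2.5 mm thick, 75 mm ahead of the tweezers' origin and 45 mm below the arms' underside, facing the other disc; it reaches 5 mm below this point. The disc gap is the distance from here to disc_right: 40 mm when free.
- disc_right (a point): Centre of the inner face of the right (-y) disc electrode, alike.
- stand: Aluminium tool stand fixed to the bench; its origin lies on the bench below the tweezers' origin and x along the tweezers. Base sheet x -103 to 53 mm, 64 mm wide; two upright saddles at x = -88 (under the handle) and x = 45 mm (under the arms), 58 mm high, with side lips 5 mm higher at 15 mm and 26 mm from the middle. The tweezers lift straight up off it.
- light_pad: Grey light pad with a white top, 165 x 190 mm and 22 mm high, fixed to the bench; origin under its centre. It carries the open dish and the lidded dish.
- dish: Open clear dish standing loose on the light pad, 90 mm across, 14 mm high, wall and floor 2 mm; origin at the centre of its underside, z up (inner floor at z = 2 mm).
- bean: One dark brown bean lying loose on the dish floor, 28 mm long (its x), 14 mm wide (its y), 12 mm high; origin at the middle of its underside, z up.
- lidded_dish: Bystander: closed white dish, 62 mm across, 16 mm high, on the light pad beside the open one; origin at the centre of its underside.
- flask: Bystander: conical flask with an orange cap, 70 mm across, 112 mm high; origin under its centre.
- plain_tweezers: Bystander: plain straight steel tweezers, 125 mm long, 8 mm high, lying on the bench 55 to 65 mm beside the stand; origin midway, on the bench.
- tube_rack: Bystander: black rack of small tubes, 80 x 130 mm, 41 mm high; origin under its centre.
- pipette: Bystander: pipette lying on the bench beyond the others, about 260 mm long, 28 mm high; origin near its middle, x to its tip.
- reagent_jar: Bystander: jar with a white cap, 60 mm across, 85 mm high; origin under its centre.
- timer: Bystander: flat white timer, 60 mm square, 16 mm high; origin under its centre.

How it is judged:
On the way:
1. the tweezers are gripped and lifted off their stand (z of tweezers in the frame of stand above 0.07 m and contact force between tweezers and stand below 0.1 N and contact force between the fingers and tweezers above 0.5 N), for 0.2 s.
At the end, for the whole second after the job is handed in: Tweezers gripped, level (0.2 rad), still; disc gap 20 +-2.5 mm; a disc each side of the bean, faces 6.5-14.5 mm off its long axis, within 7 mm of its middle, centres 6.5-14.5 mm above the dish underside; touching no bean, dish, pad or stand; bean moved <5 mm, dish <10 mm (distance between disc_left and disc_right between 0.0175 and 0.0225 m and ((y of disc_left in the frame of bean between 0.0065 and 0.0145 m and y of disc_right in the frame of bean between -0.0145 and -0.0065 m) or (y of disc_right in the frame of bean between 0.0065 and 0.0145 m and y of disc_left in the frame of bean between -0.0145 and -0.0065 m)) and x of disc_left in the frame of bean between -0.007 and 0.007 m and z of disc_left in the frame of dish between 0.0065 and 0.0145 m and x of disc_right in the frame of bean between -0.007 and 0.007 m and z of disc_right in the frame of dish between 0.0065 and 0.0145 m and angle between tweezers's own z axis and vertical below 0.2 rad and linear speed of tweezers below 0.01 m/s and contact force between the fingers and tweezers above 1 N and contact force between tweezers and dish below 0.1 N and contact force between tweezers and bean below 0.1 N and contact force between tweezers and light_pad below 0.1 N and contact force between tweezers and stand below 0.1 N and distance of bean from where it was at the start of the episode below 0.005 m and distance of dish from where it was at the start of the episode below 0.01 m); the arm keeps its last pose, push and grip.
It fails at once if the bean is shifted by more than 5 mm (distance of bean from where it was at the start of the episode above 0.005 m).
It fails at once if the dish is shifted by more than 10 mm (distance of dish from where it was at the start of the episode above 0.01 m).
It fails at once if a bystander (lidded dish, flask, plain tweezers, tube rack, pipette, jar, timer) is shifted by more than 15 mm (distance of any of lidded_dish, flask, plain_tweezers, tube_rack, pipette, reagent_jar, timer from where it was at the start of the episode above 0.015 m).
It also fails if it takes over 40 s, if anything falls off the work surface, if the arm or the gripper's body presses on something with over 40 N, if the wrist force passes 120 N, or if a joint passes its speed limit or range.

## Working session

There is one attempt and no reset: what is moved stays moved. The work goes in short steps, Python scripts to look and compute and a tool call to move; the robot and the scene stay as the last step left them, time stands still between calls to the robot, and variables do not carry over. Pictures are saved under pics/ and viewed, about 8 in all and at most 12, crops included, and the job is handed in when it is done.

Besides the shell and the picture viewer there is one more tool, called after ">>>" by a JSON object that holds its "op" and its "data", one argument or row to a line. jog_arm: Moves the arm, as the interface text tells. Its arguments: {"type":"object","properties":{"delta_pos":{"type":"array","items":{"type":"array","items":{"type":"number"}}},"turn":{"type":"array","items":{"type":"number"}},"claw":{"type":"number"},"newtons":{"type":"number"}},"required":["delta_pos","turn"]}

```bash
mkdir -p pics; cat > h.py <<'E'
import numpy as np, cv2
from cell import *
from scipy.spatial.transform import Rotation as Ro
def px2w(cam,P,u,v,d):
    K=P["mtx"];K=np.array(K);x=(u-K[0,2])/K[0,0];y=(v-K[1,2])/K[1,1]
    a,b=x,y
    for _ in range(20):
        s=1+P["k1"]*(a*a+b*b);a,b=x/s,y/s
    c=np.array([a*d,b*d,d]);return np.array(P["R"]).T@(c-np.array(P["t"]))
def w2px(P,X):
    c=np.array(P["R"])@np.array(X)+np.array(P["t"]);a,b=c[:2]/c[2];s=1+P["k1"]*(a*a+b*b)
    K=np.array(P["mtx"]);return K[0,0]*a*s+K[0,2],K[1,1]*b*s+K[1,2]
def c2w(P,c): return np.array(P["R"]).T@(np.array(c)-np.array(P["t"]))
def spot(cam,P,names):
    for n in names:
        for r in spot_in(cam,n)[:2]: print(cam,n,round(r["p"],2),c2w(P,r["position"]).round(4),np.round(w2px(P,c2w(P,r["position"])),0))
E
python3 - <<'E'
from h import *
print(sense())
ims=[]
for c in ["scene","side"]:
    P=camera_params(c);im,d=grab_frame(c);np.savez(f"{c}.npz",im=im,d=d,R=P["R"],t=P["t"],K=P["mtx"],k1=P["k1"]);cv2.imwrite(f"pics/{c}.png",im[:,:,::-1])
    print(c,c2w(P,[0,0,0]).round(3),np.array(P["mtx"])[0])
    spot(c,P,["tweezers","tweezers_grip","gap_mark","disc_left","disc_right","stand","dish","bean","light_pad","lidded_dish","flask","reagent_jar","tube_rack"])
E
```

```text
{'time': 0.0, 'qpos': array([ 1.05359749e+00,  3.13427529e-01,  1.49840554e+00,  5.76406826e-06,
        1.33099616e+00, -2.23368131e-01]), 'joint_vel': array([-2.68751669e-04, -7.98494131e-04, -3.54890093e-04, -9.66353991e-05,
        7.89518626e-04,  1.42398937e-03]), 'joint_torque': array([-9.16140052e-04, -4.12282348e+01, -2.59730530e+01, -2.93403746e-04,
        4.26341750e-03,  1.23856705e-05]), 'tcp_pos': array([0.15192126, 0.50228315, 0.23075845]), 'eef_rot': array([ 8.03001149e-01,  5.95977158e-01, -5.66907077e-04,  2.46791564e-04]), 'wrist_force': array([-0.24367175,  0.1530962 , -0.36253343]), 'torque': array([0.02187071, 0.01750297, 0.04093088]), 'grip_width': 0.08564065068302897}
scene [1.314 0.444 0.641] [364.97593419   0.         322.48329552]
scene tweezers 0.65 [0.4936 0.2447 0.0668] [386. 196.]
scene tweezers_grip 0.73 [0.4934 0.2396 0.0715] [385. 194.]
scene gap_mark 0.66 [0.5374 0.2194 0.0672] [372. 202.]
scene disc_left 0.51 [0.5279 0.2437 0.0641] [382. 203.]
scene disc_right 0.47 [0.4938 0.2431 0.0688] [386. 195.]
scene disc_right 0.44 [0.5396 0.216  0.0635] [37
[... 937 characters left out ...]
.46 [0.5196 0.2486 0.0614] [270. 177.]
side disc_right 0.71 [0.5113 0.2156 0.0623] [273. 184.]
side disc_right 0.57 [ 0.5053 -0.2403  0.0386] [389. 314.]
side stand 0.82 [0.4867 0.2328 0.0067] [262. 202.]
side stand 0.53 [ 0.6237 -0.0125  0.0503] [366. 221.]
side dish 0.9 [ 0.5228 -0.1532  0.024 ] [366. 286.]
side dish 0.18 [0.4904 0.2381 0.0658] [261. 180.]
side bean 0.46 [ 0.5195 -0.1672  0.0385] [370. 285.]
side light_pad 0.56 [ 0.4824 -0.2173  0.0237] [369. 316.]
side lidded_dish 0.87 [ 0.5077 -0.2413  0.0407] [390. 313.]
side flask 0.58 [ 0.6265 -0.0095  0.0499] [366. 220.]
side reagent_jar 0.58 [0.4641 0.4184 0.0479] [224. 160.]
side tube_rack 0.57 [ 0.7229 -0.2105  0.0342] [465. 263.]
```

View pics/scene.png

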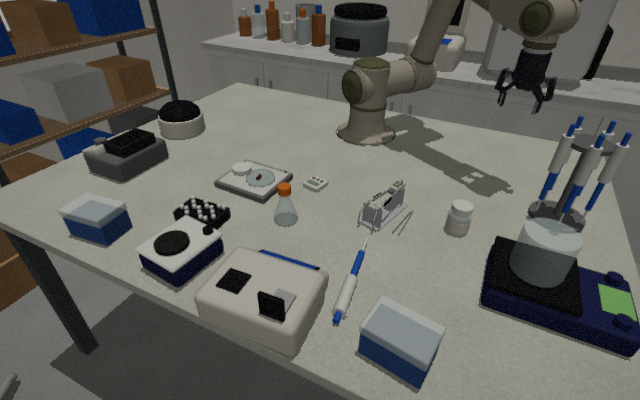

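View pics/side.png

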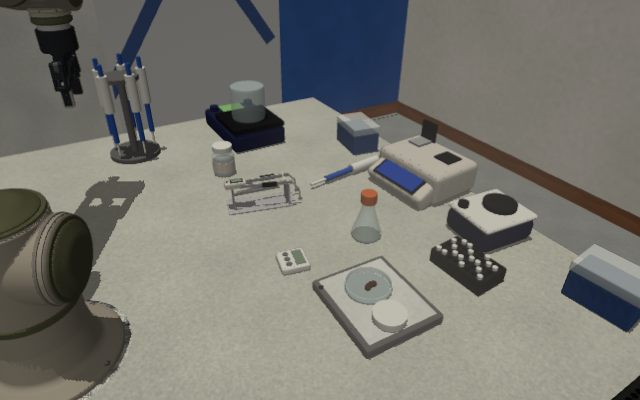

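The scene view shows the tweezers on their stand around px (385,200), with the jar behind and the dish and bean at (262,177). In the side view they are at (260,182), and the dish and bean at (369,286). I'll move the wrist camera over the tweezers.

>>> {"op": "jog_arm", "data": {
  "delta_pos": [
    [-15,36,-10],
    [-30,72,-20],
    [-45,108,-30],
    [-60,144,-40],
    [-76,180,-50],
    [-91,216,-60],
    [-106,252,-70],
    [-121,288,-80],
    [-137,324,-90],
    [-152,360,-100],
    [-152,360,-100],
    [-152,360,-100]
  ],
  "turn": [0,0,0,0,0,0,0,0,0,0,0,0],
  "claw": 1
}}

```text
time: 2.6
tcp_pos: [0.4528, 0.2525, 0.3311]
eef_rot: [0.803, 0.595, -0.0, -0.0]
wrist_force: [-0.2, 0.2, -0.5]
grip_width: 0.0849
```

```bash
python3 - <<'E'
from h import *
s=sense();print(s["time"],s["tcp_pos"],s["eef_rot"],s["qpos"].round(2))
P=camera_params("wrist");im,d=grab_frame("wrist");cv2.imwrite("pics/w1.png",im[:,:,::-1]);np.savez("w1.npz",im=im,d=d)
Rt=Ro.from_quat(s["eef_rot"]).as_matrix()
print("cam in tool",Rt.T@(c2w(P,[0,0,0])-s["tcp_pos"]),(np.array(P["R"])@Rt).round(3),P["mtx"][0])
spot("wrist",P,["tweezers","tweezers_grip","gap_mark","disc_left","disc_right","stand","plain_tweezers"])
E
```

```text
2.6 [0.45278901 0.25248182 0.33106695] [ 8.03377253e-01  5.95470349e-01 -1.48375833e-04 -1.73804009e-04] [ 0.28  0.25  1.33  0.    1.57 -0.99]
cam in tool [-0.00141799 -0.0711997  -0.14276179] [[ 1.     0.001  0.   ]
 [-0.     0.959 -0.282]
 [-0.     0.282  0.959]] [342.47885623   0.         317.8790182 ]
wrist tweezers 0.66 [0.4532 0.2529 0.0677] [320. 158.]
wrist tweezers 0.58 [0.5382 0.2183 0.0706] [313. 230.]
wrist tweezers_grip 0.86 [0.4582 0.2445 0.067 ] [314. 163.]
wrist tweezers_grip 0.64 [0.4587 0.4288 0.0823] [469. 120.]
wrist gap_mark 0.84 [0.5317 0.2238 0.0657] [316. 222.]
wrist disc_left 0.82 [0.5113 0.2513 0.067 ] [332. 202.]
wrist disc_right 0.59 [0.5359 0.2197 0.0703] [313. 228.]
wrist disc_right 0.57 [0.4517 0.2525 0.0703] [319. 157.]
wrist stand 0.79 [0.4924 0.2301 0.0018] [312. 180.]
wrist stand 0.7 [ 0.7413 -0.1721  0.0356] [127. 391.]
wrist plain_tweezers 0.63 [0.492  0.3075 0.0113] [366. 166.]
```

View pics/w1.png

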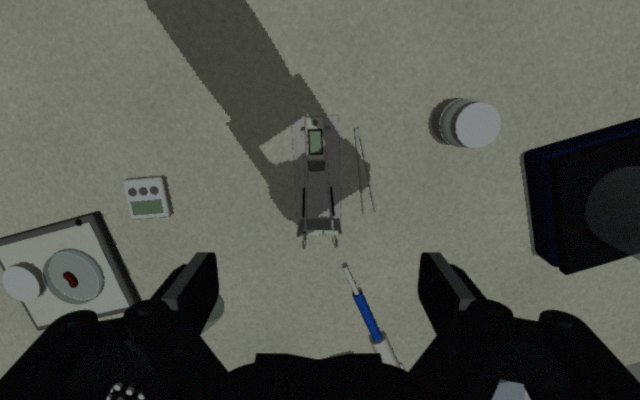

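The wrist view shows the tweezers nearly aligned with the tool: handle at px (316,140), pads about (305,205) and (332,203), tips at (303,240) and (335,240). The bean is at (70,280) in the dish and the plain tweezers at (365,170). Next I'll fit the tweezers' axis from depth.

```bash
cat >> h.py <<'E'
def cloud(P,d,im=None):
    v,u=np.mgrid[0:400,0:640]; K=np.array(P["mtx"])
    pts=np.stack([u,v],-1).reshape(-1,1,2).astype(np.float64)
    n=cv2.undistortPoints(pts,K,np.array([P["k1"],0,0,0,0.])).reshape(-1,2)
    z=d.reshape(-1);c=np.c_[n*z[:,None],z]
    return (c-np.array(P["t"]))@np.array(P["R"])   # R^T(c-t)
E
python3 - <<'E'
from h import *
P=camera_params("wrist");f=np.load("w1.npz");s=sense()
W=cloud(P,f["d"]);Rt=Ro.from_quat(s["eef_rot"]).as_matrix()
L=(W-s["tcp_pos"])@Rt   # tool coords
m=(f["d"].reshape(-1)>0)&(W[:,2]>.055)&(W[:,2]<.095)&(abs(L[:,0])<.045)&(L[:,1]>-.14)&(L[:,1]<.12)
print(m.sum(),L[m,:2].min(0),L[m,:2].max(0))
for a in np.arange(-.14,.12,.01):
    k=m&(L[:,1]>=a)&(L[:,1]<a+.01)
    if k.sum(): print(round(a+.005,3),k.sum(),(1e3*np.percentile(L[k,0],[2,50,98])).round(1),(1e3*W[k,2].max()).round(1), (1e3*(L[k,0].min()+L[k,0].max())/2).round(1))
for n,(u,v) in dict(hr=(316,128),pl=(332,203),pr=(305,205),tl=(335,240),tr=(303,240)).items():
    p=px2w("w",P,u,v,f["d"][v,u]);print(n,p.round(4),((p-s["tcp_pos"])@Rt).round(4))
m=(f["d"].reshape(-1)>0)&(W[:,2]>.2)
E
```

```text
1858 [-0.03047585 -0.04853271] [0.02849648 0.11935781]
-0.045 152 [-17.6  -5.5   5.5] 78.1 -6.1
-0.035 213 [-21.6  -6.   10.4] 77.0 -5.6
-0.025 181 [-18.2  -6.1   5.5] 77.0 -9.2
-0.015 177 [-16.7  -4.9   6.8] 77.5 -5.0
-0.005 178 [-17.   -5.    6.8] 77.3 -4.4
0.005 152 [-17.1  -5.    8.2] 75.6 -4.5
0.015 122 [-17.2  -3.9   9.4] 70.1 -3.9
0.025 36 [-17.3   8.3  10.8] 69.4 -3.3
0.035 50 [-20.    9.6  14.5] 70.2 -2.8
0.045 77 [-21.2 -16.3  15.8] 71.7 -2.7
0.055 73 [-21.3 -16.4  16.6] 71.6 -2.0
0.065 69 [-21.5  12.3  17.2] 72.1 -2.1
0.075 44 [-21.5  -1.6  17.2] 71.4 -2.1
0.085 33 [-19.3  14.9  17.6] 69.2 -0.8
0.095 212 [-20.5   1.7  26.8] 71.8 3.9
0.105 73 [-30.2 -19.5  27.7] 69.6 -1.1
0.115 16 [-21.4 -18.3  21.1] 67.5 -0.2
hr [0.4173 0.2598 0.0756] [-0.0037 -0.0354  0.2558]
pl [0.5111 0.252  0.0701] [0.0158 0.0567 0.2613]
pr [0.5043 0.219  0.0688] [-0.0176  0.0597  0.2626]
tl [0.5815 0.2381 0.0206] [0.0229 0.1281 0.3108]
tr [0.5493 0.2022 0.0671] [-0.0208  0.1077  0.2643]
```

>>> {"op": "jog_arm", "data": {
  "delta_pos": [
    [-2,20,30],
    [-2,40,65],
    [-2,57,100],
    [-2,57,135],
    [-2,57,170],
    [-2,57,170],
    [-2,57,170]
  ],
  "turn": [0,-1,-1.7,-1.7,-1.7,-1.7,-1.7]
}}

```text
time: 3.7
tcp_pos: [0.5065, 0.2351, 0.1624]
eef_rot: [0.794, 0.608, 0.0, 0.0]
wrist_force: [0.6, 0.7, 0.6]
grip_width: 0.0858
```

```bash
cat >> h.py <<'E'
def look(name):
    s=sense();P=camera_params("wrist");im,d=grab_frame("wrist");cv2.imwrite(f"pics/{name}.png",im[:,:,::-1]);np.savez(name+".npz",im=im,d=d)
    W=cloud(P,d);Rt=Ro.from_quat(s["eef_rot"]).as_matrix();L=(W-s["tcp_pos"])@Rt
    print(s["time"],s["tcp_pos"].round(4),Ro.from_quat(s["eef_rot"]).as_euler("xyz",degrees=True).round(2),s["grip_width"].round(4))
    return s,P,im,d,W,L
def prof(W,L,d,zlo=.055,zhi=.095,y0=-.12,y1=.14):
    m=(d.reshape(-1)>0)&(W[:,2]>zlo)&(W[:,2]<zhi)&(abs(L[:,0])<.033)
    for a in np.arange(y0,y1,.01):
        k=m&(L[:,1]>=a)&(L[:,1]<a+.01)
        if k.sum()>5: print(round(a+.005,3),k.sum(),(1e3*np.percentile(L[k,0],[2,50,98])).round(1),(1e3*np.percentile(W[k,2],98)).round(1),"mid",(1e3*np.mean(np.percentile(L[k,0],[2,98]))).round(1))
E
python3 - <<'E'
from h import *
s,P,im,d,W,L=look("w2");prof(W,L,d)
E
```

```text
Traceback (most recent call last):
  File "h.py", line 26, in look
    print(s["time"],s["tcp_pos"].round(4),Ro.from_quat(s["eef_rot"]).as_euler("xyz",degrees=True).round(2),s["grip_width"].round(4))
                                                                                                           ^^^^^^^^^^^^^^^^^^^^^
AttributeError: 'float' object has no attribute 'round'
```

View pics/w2.png

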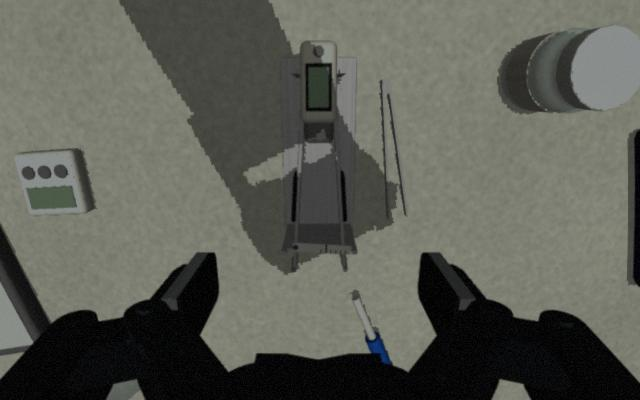

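The tweezers are upright in the picture and centred at px column 319, with pads at (294,195) and (345,195) and the gap scale near row 245.

```bash
sed -i 's/s\["grip_width"\].round(4)/round(s["grip_width"],4)/' h.py; python3 - <<'E'
from h import *
s,P,im,d,W,L=look("w2");prof(W,L,d)
Li=L.reshape(400,640,3)
for n,(u,v) in dict(pl0=(345,173),pl1=(345,221),pr0=(294,173),pr1=(294,221)).items(): print(n,Li[v-1:v+2,u-1:u+2].reshape(-1,3).round(4)[[1,4,7]].tolist())
spot("wrist",P,["tweezers_grip","gap_mark"])
E
```

```text
3.75 [0.507  0.2352 0.1633] [ 1.7986e+02 -8.0000e-02  7.4930e+01] 0.0856
-0.105 322 [-12.3  -1.4   8.8] 76.2 mid -1.7
-0.095 598 [-13.   -1.7   9.5] 76.5 mid -1.7
-0.085 669 [-18.1  -1.4  14.8] 76.5 mid -1.7
-0.075 573 [-13.2  -2.    9.7] 76.5 mid -1.8
-0.065 581 [-13.3  -2.1   9.9] 76.6 mid -1.7
-0.055 528 [-14.4  -2.1  10.9] 75.1 mid -1.8
-0.045 520 [-15.3  -2.1  11.7] 69.3 mid -1.8
-0.035 130 [-16.2   9.7  12.6] 68.3 mid -1.8
-0.025 127 [-16.3  10.2  13.5] 68.3 mid -1.4
-0.015 240 [-19.9  -1.7  16.4] 70.5 mid -1.8
-0.005 227 [-20.5 -15.1  17.3] 70.6 mid -1.6
0.005 217 [-21.1  12.4  18.2] 70.6 mid -1.4
0.015 172 [-21.3  -1.4  18.4] 70.3 mid -1.5
0.025 102 [-19.5 -17.   16.6] 68.4 mid -1.5
0.035 456 [-20.4  -1.5  21.2] 70.1 mid 0.4
0.045 328 [-30.1   3.8  27.6] 69.8 mid -1.3
0.055 60 [-22.9 -18.7  20.1] 67.9 mid -1.4
0.065 7 [-23.3 -20.9  20.5] 57.8 mid -1.4
pl0 [[0.023, -0.0047, 0.1602], [0.0229, -0.0041, 0.1586], [0.0229, -0.0031, 0.1589]]
pl1 [[0.0239, 0.0413, 0.1596], [0.0239, 0.0422, 0.1594], [0.0239, 0.043, 0.1588]]
pr0 [[-0.0186, -0.0187, 0.0964], [-0.0184, -0.0186, 0.0939], [-0.0184, -0.0178, 0.0941]]
pr1 [[-0.0193, 0.018, 0.0971], [-0.0194, 0.0187, 0.097], [-0.0192, 0.0187, 0.0949]]
wrist tweezers_grip 0.94 [0.4534 0.2455 0.071 ] [314. 121.]
wrist gap_mark 0.97 [0.5215 0.2221 0.0661] [308. 219.]
wrist gap_mark 0.69 [0.443  0.0024 0.0172] [ 51. 180.]
```

>>> {"op": "jog_arm", "data": {
  "delta_pos": [
    [-1.6,0,30],
    [-1.6,0,60],
    [-1.6,0,90],
    [-1.6,0,110],
    [-1.6,0,121],
    [-1.6,0,121],
    [-1.6,0,121]
  ],
  "turn": [0,0,0,0,0,0,0]
}}

```text
time: 4.6
tcp_pos: [0.5076, 0.2338, 0.0435]
eef_rot: [0.794, 0.608, 0.002, 0.001]
wrist_force: [-0.9, -0.3, 0.3]
grip_width: 0.0852
```

>>> {"op": "jog_arm", "data": {
  "delta_pos": [
    [0,0,0],
    [0,0,0],
    [0,0,0],
    [0,0,0],
    [0,0,0],
    [0,0,0]
  ],
  "turn": [0,0,0,0,0,0],
  "claw": -0.22,
  "newtons": 20
}}

```text
time: 5.2
tcp_pos: [0.5083, 0.234, 0.0444]
eef_rot: [0.794, 0.608, 0.003, 0.002]
wrist_force: [-0.6, 0.2, 5.7]
grip_width: 0.0335
```

```bash
python3 - <<'E'
from h import *
s,P,im,d,W,L=look("w3");prof(W,L,d);print(s["wrist_force"])
E
```

```text
5.2 [0.5083 0.234  0.0444] [179.63  -0.19  74.94] 0.0335
-0.095 2610 [-13.2  -1.1  13.6] 76.2 mid 0.2
-0.085 2885 [-17.   -1.1  15.7] 76.5 mid -0.7
-0.075 2398 [-12.6  -1.3  10.1] 76.5 mid -1.2
-0.065 2273 [-12.6  -1.4   9.9] 76.3 mid -1.3
-0.055 1902 [-13.3  -1.4  10.5] 74.5 mid -1.4
-0.045 1577 [-13.7  -1.4  10.9] 69.1 mid -1.4
-0.035 490 [-14.3   8.4  11.4] 68.2 mid -1.4
-0.025 504 [-16.4   8.6  12.3] 68.2 mid -2.0
-0.015 3266 [-30.2   8.9  27.3] 94.6 mid -1.5
-0.005 2396 [-31.2   9.9  31.8] 93.2 mid 0.3
0.005 1260 [-19.8   9.5  16.9] 87.4 mid -1.5
0.015 551 [-19.2 -12.6  16. ] 83.1 mid -1.6
0.025 309 [-15.8 -13.   12.9] 68.0 mid -1.5
0.035 466 [-16.   -1.5  16.4] 69.6 mid 0.2
0.045 338 [-24.8  -0.6  22. ] 58.2 mid -1.4
[-0.60536866  0.20031525  5.71483273]
```

View pics/w3.png

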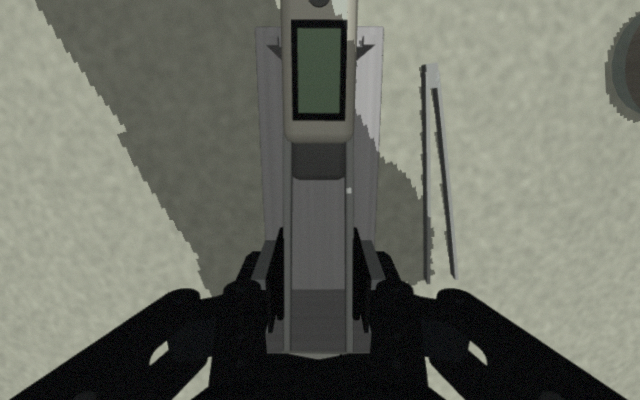

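The fingers hold both pads, with the fingers at px (270,260) and (370,260) and the handle straight between them. I'll lift straight up.

>>> {"op": "jog_arm", "data": {
  "delta_pos": [
    [0,0,-15],
    [0,0,-40],
    [0,0,-75],
    [0,0,-115],
    [0,0,-155],
    [0,0,-195],
    [0,0,-210],
    [0,0,-210],
    [0,0,-210]
  ],
  "turn": [0,0,0,0,0,0,0,0,0]
}}

```text
time: 6.15
tcp_pos: [0.5064, 0.2336, 0.2534]
eef_rot: [0.794, 0.608, 0.003, 0.001]
wrist_force: [-0.2, 0.5, -2.0]
grip_width: 0.0337
```

```bash
cat >> h.py <<'E'
def bean(P,im,d,W,c=(.521,-.155),r=.045):
    g=im.astype(int).reshape(-1,3); br=g.sum(1)
    m=(np.hypot(W[:,0]-c[0],W[:,1]-c[1])<r)&(br<190)&(g[:,0]>=g[:,2])&(W[:,2]>.015)&(W[:,2]<.055)
    M=m.reshape(400,640).astype(np.uint8);n,lab,st,ce=cv2.connectedComponentsWithStats(M)
    if n<2: print("no bean");return
    k=1+np.argmax(st[1:,4]);vv,uu=np.nonzero(lab==k)
    z=.031 # mean silhouette height
    X=[]
    for u,v in zip(uu,vv):
        a=px2w("",P,u,v,1.);o=c2w(P,[0,0,0]);dr=a-o;X.append(o+dr*(z-o[2])/dr[2])
    X=np.array(X)[:,:2];(cx,cy),(w,h),a=cv2.minAreaRect((X*1000).astype(np.float32))
    C=np.cov(X.T);ev,E=np.linalg.eigh(C);ang=np.degrees(np.arctan2(E[1,1],E[0,1]))%180
    print("bean px",st[k],"centre mean",X.mean(0).round(4),"rect",round(cx,1),round(cy,1),round(w,1),round(h,1),round(a,1),"axis deg",ang.round(1),"sd",np.sqrt(ev).round(4),"zmed",np.median(W[lab.reshape(-1)==k,2]).round(4))
E
python3 - <<'E'
from h import *
s,P,im,d,W,L=look("w4");prof(W,L,d,zlo=.2,zhi=.32);print(s["wrist_force"])
Rt=Ro.from_quat(s["eef_rot"]).as_matrix();ct=Rt.T@(c2w(P,[0,0,0])-s["tcp_pos"]);cr=np.array(P["R"])@Rt
# reconstruct w1 camera
q=[8.03377253e-01,5.95470349e-01,-1.48e-4,-1.74e-4];R1=Ro.from_quat(q).as_matrix();t1=np.array([.45279,.25248,.33107])
P1=dict(P);P1["R"]=cr@R1.T;P1["t"]=-P1["R"]@(t1+R1@ct)
f=np.load("w1.npz");bean(P1,f["im"],f["d"],cloud(P1,f["d"]))
for c in ["scene","side"]:
    f=np.load(c+".npz");P=camera_params(c);bean(P,f["im"],f["d"],cloud(P,f["d"]))
E
```

```text
6.15 [0.5064 0.2336 0.2534] [ 1.7971e+02 -1.5000e-01  7.4940e+01] 0.0337
-0.095 2526 [-12.5  -1.1  10.4] 284.3 mid -1.1
-0.085 2524 [-12.5  -1.1  10.2] 284.6 mid -1.1
-0.075 2376 [-12.5  -1.1  10.2] 284.6 mid -1.1
-0.065 2251 [-12.4  -1.1  10.1] 284.5 mid -1.1
-0.055 1880 [-13.4  -1.4  10.5] 282.8 mid -1.5
-0.045 1555 [-13.8  -1.4  10.9] 277.4 mid -1.4
-0.035 510 [-14.3   8.4  11.5] 276.8 mid -1.4
-0.025 506 [-16.2   8.8  12.5] 277.0 mid -1.8
-0.015 4895 [-30.    9.   26.9] 319.2 mid -1.5
-0.005 2785 [-31.5  12.1  32.6] 308.9 mid 0.5
0.005 1360 [-19.8  10.2  32.6] 309.2 mid 6.4
0.015 551 [-19.2   9.8  16.3] 292.1 mid -1.4
0.025 321 [-16.3 -13.2  12.9] 276.9 mid -1.7
0.035 447 [-16.4  -2.3  13. ] 278.6 mid -1.7
0.065 53 [-17.4  12.5  14.4] 226.8 mid -1.5
0.075 78 [-17.2  12.3  14.2] 231.2 mid -1.5
[-0.1612497   0.52371021 -2.03391504]
bean px [ 63 271  15  17 149] centre mean [ 0.5248 -0.1617] rect 524.9 -161.9 26.3 17.4 19.2 axis deg 7.9 sd [0.0046 0.0074] zmed 0.0341
bean px [256 175   6   5  19] centre mean [ 0.5273 -0.1584] rect 526.8 -158.3 25.2 11.2 14.7 axis deg 16.7 sd [0.0036 0.0084] zmed 0.0348
bean px [365 283  11   7  31] centre mean [ 0.5233 -0.1638] rect 524.3 -164.2 24.3 8.2 3.0 axis deg 5.8 sd [0.0022 0.0074] zmed 0.0331
```

The tweezers are lifted level. Next I'll carry them beside the dish so the bean can be seen close up past the handle.

>>> {"op": "jog_arm", "data": {
  "delta_pos": [
    [-20,8,0],
    [-55,20,0],
    [-95,35,0],
    [-135,50,0],
    [-175,65,0],
    [-215,80,0],
    [-255,95,10],
    [-290,108,25],
    [-315,117,40],
    [-315,117,50],
    [-315,117,50],
    [-315,117,50]
  ],
  "turn": [0,-3,-6,-9,-12,-15,-18,-21,-23,-23,-23,-23]
}}

```text
time: 7.4
tcp_pos: [0.5375, -0.1, 0.2024]
eef_rot: [0.656, 0.755, 0.002, 0.001]
wrist_force: [-0.5, 0.1, -1.0]
grip_width: 0.0335
```

```bash
python3 - <<'E'
from h import *
s,P,im,d,W,L=look("w5");print(s["qpos"].round(2))
bean(P,im,d,W)
spot("wrist",P,["bean","dish","lidded_dish"])
E
```

```text
7.4 [ 0.5375 -0.1     0.2024] [ 1.7978e+02 -6.0000e-02  9.7970e+01] 0.0335
[-0.4   0.38  1.48  0.    1.28 -2.11]
bean px [248 138  15  29 341] centre mean [ 0.5248 -0.1617] rect 524.8 -161.7 26.1 12.9 7.8 axis deg 8.7 sd [0.0034 0.0073] zmed 0.0351
wrist bean 0.7 [ 0.5245 -0.1589  0.0375] [257. 153.]
wrist bean 0.37 [ 0.5401 -0.207   0.0251] [208. 161.]
wrist dish 0.58 [ 0.5184 -0.1689  0.0232] [250. 143.]
wrist lidded_dish 0.94 [ 0.509  -0.239   0.0364] [170. 124.]
```

View pics/w5.png

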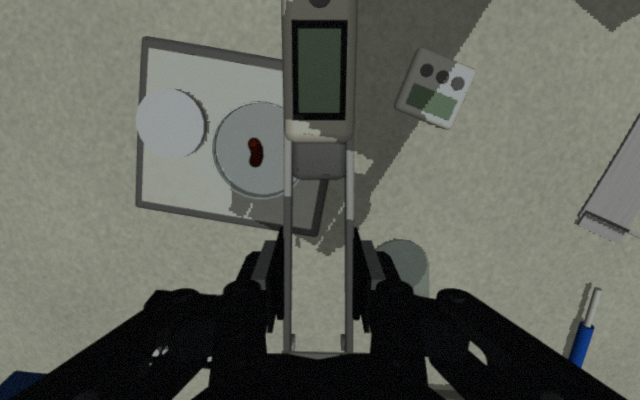

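The wrist view shows the bean at px (255,152), with the lidded dish at (170,124) to its left. The bean's centre is (0.5248, -0.1617) and its axis 8.7°, matching the earlier view. I'll move the discs above it.

>>> {"op": "jog_arm", "data": {
  "delta_pos": [
    [-8,-14,0],
    [-18,-30,10],
    [-29,-48,20],
    [-40,-66,35],
    [-50,-82,50],
    [-58.8,-96.2,65],
    [-58.8,-96.2,72],
    [-58.8,-96.2,72],
    [-58.8,-96.2,72]
  ],
  "turn": [0,-0.2,-0.4,-0.6,-0.7,-0.7,-0.7,-0.7,-0.7]
}}

```text
time: 8.5
tcp_pos: [0.4519, -0.1715, 0.1314]
eef_rot: [0.651, 0.759, 0.002, 0.002]
wrist_force: [-0.2, 0.3, -0.5]
grip_width: 0.0334
```

```bash
cat >> h.py <<'E'
def crops(name,up=4):
    out=[]
    for c in ["side","scene"]:
        P=camera_params(c);im,d=grab_frame(c);u,v=map(int,w2px(P,[.51,-.163,.06]))
        a=im[v-34:v+34,u-49:u+49];out.append(cv2.resize(a,None,fx=7.5,fy=4.2 if 0 else 4.4,interpolation=cv2.INTER_CUBIC) if 0 else cv2.resize(a,None,fx=up,fy=up,interpolation=cv2.INTER_CUBIC))
        np.savez(name+c+".npz",im=im,d=d);print(c,u-49,v-34)
    cv2.imwrite(f"pics/{name}.png",np.hstack(out)[:,:,::-1])
E
python3 - <<'E'
from h import *
s,P,im,d,W,L=look("w6");prof(W,L,d,zlo=.09,zhi=.20);print(s["wrist_force"])
Li=L.reshape(400,640,3)
crops("c6")
for c in ["side","scene"]:
    P=camera_params(c); spot(c,P,["disc_left","disc_right","gap_mark","bean"])
E
```

```text
8.5 [ 0.4519 -0.1715  0.1314] [1.7963e+02 5.0000e-02 9.8740e+01] 0.0334
-0.105 33 [-12.9   5.6  11.1] 159.6 mid -0.9
-0.095 2649 [-12.5  -1.1  10.4] 162.3 mid -1.1
-0.085 2539 [-12.4  -1.1  10.3] 162.7 mid -1.1
-0.075 2372 [-12.4  -1.1  10.2] 162.8 mid -1.1
-0.065 2228 [-12.4  -1.1  10.1] 162.5 mid -1.2
-0.055 1884 [-13.4  -1.4  10.6] 160.6 mid -1.4
-0.045 1465 [-13.8  -1.4  10.9] 155.5 mid -1.4
-0.035 507 [-14.3   8.5  11.5] 154.7 mid -1.4
-0.025 598 [-16.9   8.8  13.7] 156.2 mid -1.6
-0.015 5269 [-29.9   9.1  26.8] 199.6 mid -1.5
-0.005 2782 [-31.7  12.1  32.6] 186.8 mid 0.5
0.005 1323 [-19.8  10.2  32.6] 187.0 mid 6.4
0.015 504 [-18.3 -12.7  15.4] 169.7 mid -1.4
0.025 331 [-16.3 -13.2  12.9] 155.0 mid -1.7
0.035 429 [-16.3  -2.3  13.2] 156.7 mid -1.6
0.065 60 [-17.4  -1.7  14.4] 104.8 mid -1.5
0.075 66 [-17.2  12.3  14.2] 109.2 mid -1.5
[-0.21273971  0.27713519 -0.48793515]
side 316 242
scene 210 132
side disc_left 0.55 [ 0.4447 -0.1613  0.1505] [336. 248.]
side disc_right 0.64 [ 0.4312 -0.1893  0.1512] [339. 260.]
side disc_right 0.46 [ 0.5249 -0.1554  0.027 ] [368. 285.]
side gap_mark 0.61 [ 0.4283 -0.191   0.148 ] [338. 263.]
scene disc_left 0.75 [0.4818 0.4422 0.0526] [460. 218.]
scene disc_right 0.62 [ 0.4878 -0.1771  0.1517] [257. 136.]
scene disc_right 0.37 [0.4886 0.2437 0.0071] [384. 212.]
scene gap_mark 0.52 [ 0.4838 -0.1744  0.1543] [259. 135.]
scene bean 0.46 [ 0.4898 -0.1799  0.1522] [256. 136.]
```

View pics/c6.png

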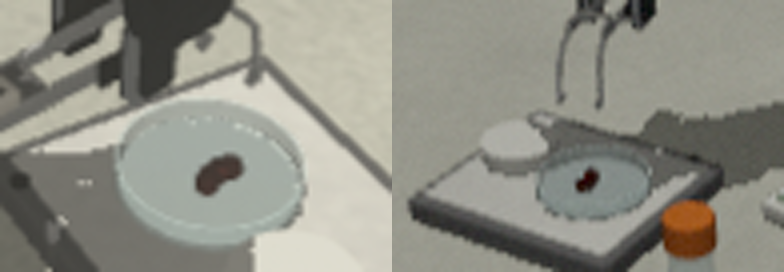

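In the side crop the discs hang above the dish. In the scene crop they are at (562,102) and (601,103), with the bean below at (588,180). I'll compare these with where my model puts them.

```bash
python3 - <<'E'
from h import *
s=sense();Rt=Ro.from_quat(s["eef_rot"]).as_matrix();Rt[2,:2]=0;Rt[:2,2]=0
g=15.3
for xo in (0,-.0015):
  M=s["tcp_pos"]+Rt@[xo,.075,0]
  for c,o in (("scene",(210,132,392)),("side",(316,242,0))):
    P=camera_params(c)
    for n,e in (("L",1),("R",-1)):
        X=M+Rt@[e*.0165,0,0];X[2]=s["tcp_pos"][2]-.0324
        u,v=w2px(P,X);print(xo,c,n,X.round(4),"crop px",((u-o[0]+.5)*4+o[2]).round(1),((v-o[1]+.5)*4).round(1))
    u,v=w2px(P,[.5248,-.1617,.031]);print("bean",c,((u-o[0]+.5)*4+o[2]).round(1),((v-o[1]+.5)*4).round(1))
E
```

```text
0 scene L [ 0.5228 -0.1442  0.0984] crop px 598.8 108.5
0 scene R [ 0.5277 -0.1769  0.0984] crop px 559.1 101.5
bean scene 585.8 179.9
0 side L [ 0.5228 -0.1442  0.0984] crop px 202.7 42.9
0 side R [ 0.5277 -0.1769  0.0984] crop px 255.5 79.8
bean side 218.5 174.9
-0.0015 scene L [ 0.523  -0.1457  0.0984] crop px 597.0 108.1
-0.0015 scene R [ 0.528  -0.1784  0.0984] crop px 557.3 101.2
bean scene 585.8 179.9
-0.0015 side L [ 0.523  -0.1457  0.0984] crop px 205.0 44.5
-0.0015 side R [ 0.528  -0.1784  0.0984] crop px 258.0 81.5
bean side 218.5 174.9
```

Prediction and picture agree within about 2 mm. I'll lower with the discs still wide.

>>> {"op": "jog_arm", "data": {
  "delta_pos": [
    [-0.6,-1.3,15],
    [-0.6,-1.3,30],
    [-0.6,-1.3,42],
    [-0.6,-1.3,52],
    [-0.6,-1.3,59],
    [-0.6,-1.3,64],
    [-0.6,-1.3,66.5],
    [-0.6,-1.3,66.5],
    [-0.6,-1.3,66.5]
  ],
  "turn": [0,0,0,0,0,0,0,0,0]
}}

```text
time: 9.95
tcp_pos: [0.4505, -0.1727, 0.0646]
eef_rot: [0.651, 0.759, 0.002, 0.002]
wrist_force: [-0.1, 0.1, -1.3]
grip_width: 0.0332
```

>>> {"op": "jog_arm", "data": {
  "delta_pos": [
    [0,0,0],
    [0,0,0],
    [0,0,0],
    [0,0,0]
  ],
  "turn": [0,0,0,0],
  "claw": -0.32
}}

```text
time: 10.35
tcp_pos: [0.4505, -0.1727, 0.0646]
eef_rot: [0.651, 0.759, 0.002, 0.002]
wrist_force: [-0.3, -0.6, -1.8]
grip_width: 0.0292
```

```bash
python3 - <<'E'
from h import *
s,P,im,d,W,L=look("w7");prof(W,L,d,zlo=.045,zhi=.11);print(s["wrist_force"])
crops("c7")
E
```

```text
10.35 [ 0.4505 -0.1727  0.0646] [1.7966e+02 4.0000e-02 9.8700e+01] 0.0292
-0.105 44 [-13.2  -6.1  10.7] 92.9 mid -1.2
-0.095 2634 [-12.6  -1.1  10.2] 95.7 mid -1.2
-0.085 2541 [-12.5  -1.1  10.1] 96.1 mid -1.2
-0.075 2370 [-12.5  -1.1  10. ] 96.0 mid -1.3
-0.065 2223 [-12.7  -1.4   9.9] 95.8 mid -1.4
-0.055 1822 [-13.1  -1.4  10. ] 93.6 mid -1.6
-0.045 1390 [-13.1  -1.4  10.2] 88.6 mid -1.5
-0.035 495 [-13.5 -10.6  10.4] 87.8 mid -1.6
-0.025 581 [-15.7   7.6  12.4] 89.0 mid -1.7
-0.015 2531 [-27.2   7.6  23.7] 109.5 mid -1.7
-0.005 2289 [-29.4   7.6  29.8] 109.0 mid 0.2
0.005 1193 [-17.7   7.7  14.8] 108.4 mid -1.4
0.015 514 [-16.6   7.6  13.2] 102.9 mid -1.7
0.025 334 [-13.6 -10.7  10.4] 87.8 mid -1.6
0.035 525 [-13.5  -0.2  17.3] 89.4 mid 1.9
[-0.31446298 -0.617164   -1.80085729]
side 316 242
scene 210 132
```

View pics/c7.png

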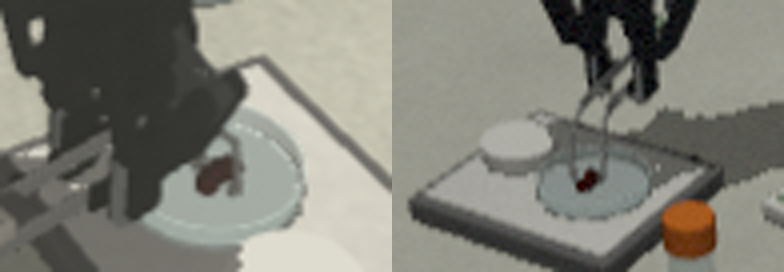

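The discs are in the dish on either side of the bean. In the scene crop they are at about (574,180) and (603,181) with the bean at (588,180). The arms are parallel and the finger width is 29.2 mm, which means a gap of about 20 mm. One enlarged check against the predicted disc positions.

```bash
python3 - <<'E'
from h import *
s=sense();Rt=Ro.from_quat(s["eef_rot"]).as_matrix();Rt[2,:2]=0;Rt[:2,2]=0
M=s["tcp_pos"]+Rt@[-.0007,.075,0];out=[]
for c in ("side","scene"):
    P=camera_params(c);im=np.load("c7"+c+".npz")["im"];bean(P,im,np.load("c7"+c+".npz")["d"],cloud(P,np.load("c7"+c+".npz")["d"]),r=.03)
    B=np.array([.5248,-.1617,.03]);u0,v0=[int(round(a)) for a in w2px(P,B)];S=16
    a=cv2.resize(im[v0-15:v0+13,u0-12:u0+12],None,fx=S,fy=S,interpolation=cv2.INTER_CUBIC)
    q=lambda X:tuple(int(round(z)) for z in ((w2px(P,X)[0]-u0+12.5)*S,(w2px(P,X)[1]-v0+15.5)*S))
    for e,col in((1,(0,255,0)),(-1,(0,0,255))):
        t=np.linspace(0,6.28,30)
        for f in (.01,.0125):
            pts=[]
            for k in t:
                X=M+Rt@[e*f,.005*np.cos(k),0];X[2]=.0325+.005*np.sin(k);pts.append(q(X))
            cv2.polylines(a,[np.array(pts)],True,col,1)
    out.append(a)
cv2.imwrite("pics/z7.png",np.hstack(out)[:,:,::-1])
E
```

```text
bean px [365 282   9   8  48] centre mean [ 0.5228 -0.1613] rect 523.4 -161.4 23.8 11.2 13.1 axis deg 19.2 sd [0.003  0.0066] zmed 0.0345
bean px [256 174   6   6  20] centre mean [ 0.5248 -0.1596] rect 524.6 -160.0 28.5 11.6 5.6 axis deg 15.3 sd [0.0038 0.0086] zmed 0.0347
```

View pics/z7.png

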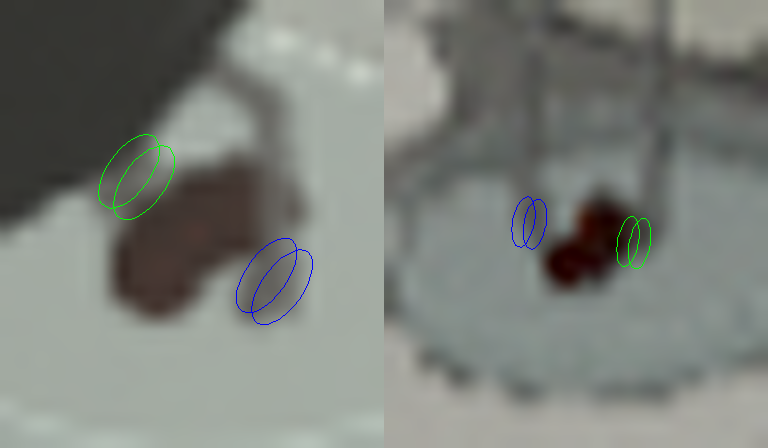

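```bash
python3 - <<'E'
from h import *
s=sense();print(s["time"],abs(s["joint_vel"]).max(),s["grip_width"],s["wrist_force"].round(2));print(finish_job())
E
```

```text
10.5 0.0016103274912359952 0.02905933543854903 [-0.1   0.22 -1.89]
the job is handed in; nothing more can be done
None
```

I took the tweezers off the stand and lowered them, still open wide, around the bean. I then squeezed them to the 20 mm gap and handed the job in while holding them there, at 10.5 s on the clock. There was no verdict from the hand-in.

**Gap:** the finger opening was 29.1 mm and the arms were parallel, which corresponds to a disc gap of about 20 mm. I inferred this; I did not read the line on the gap scale, because the gripper hid it.

**Level and still:** the handle top was flat to within about 0.5 mm along its length. Joint speeds were below 0.002 rad/s.

**Height:** I estimate the disc centres at about 10.5 mm above the dish underside. The wrist force showed no contact.

**Position relative to the bean:** the discs stand on either side of it in both outside views, but my checks disagreed slightly:
- **Sideways:** the wrist camera put the discs about 1 mm to one side and the scene camera about 1 mm to the other, so I left them in the middle.
- **Along the bean:** the side camera suggested the discs may be about 2 mm too far forward, while the wrist camera showed none. I left this uncorrected since 7 mm is allowed.

**Bean and other things:** between the first and last pictures the outside cameras' bean positions differed by about 2.5 mm at most. That is about what a partly hidden, few-pixel bean allows, so I read it as not moved. I saw nothing else disturbed in the pictures.

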